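# Fetch the large loudspeaker from the parts box

## Task

The solder reel and the brass-wool tip cleaner stand on the clear lid of the parts box: move both onto the soldering mat, swing the lid back past its balance point so that it stays open, and take out the large loudspeaker, laying it magnet up in the radio case so that it is centred over the round sound hole. Then shut the lid and stand the reel and the tip cleaner back on it, each where it stood before. Keep both upright, drop nothing, and leave the small loudspeaker in the box.

Things in the scene. Friction and masses are not known exactly. Their poses are not given: they have to be found in the camera images.
- parts_box: Fixed plywood box, 140 (its x) x 300 (its y) x 55 mm high without lid; walls 6, floor 5 mm thick. Origin: centre of the underside; x points from the handle side to the hinge side, y along the box, z up. Dividers at y = -80, 0, 80 mm (tops 40 mm above the bench) make four compartments; the two middle ones, 76 (y) x 128 mm (x), hold one loudspeaker each, the outer two small stock.
- lid (a joint): Lid hinge: 0 shut, grows as it opens, stop at 1.85 rad. Clear sheet in a plywood frame over the whole box, 6 mm thick, top of the sheet and frame 61 mm above the bench when shut; 0.22 kg. Hinge line along the box's y at box x = 70, z = 55 mm. Light hinge: let go below about 1.4 rad it falls shut, beyond about 1.6 rad it falls back onto its stop and stays open.
- lid_handle (a point): Middle of the lid's steel bow handle: round bar 10 mm thick, 84 mm long, parallel to the box's y, its axis 38 mm above the lid's top face, 13 mm in from the front edge (127 mm from the hinge line along the lid). The point's axes are the lid's: x towards the hinge, y along the bar, z out of the lid.
- solder_reel: Reel of solder standing on its flange: black flanges 50 mm across and 3 mm thick at top and bottom, silver-grey wire 43 mm across between them, 42 mm high, about 0.16 kg. Origin: centre of the underside, z up. Stands near one end of the lid.
- tip_cleaner: Round black pot with golden brass wool in its top, 58 mm across (59 at the rim), 38 mm high, about 0.14 kg. Origin: centre of the underside, z up. Stands near the other end of the lid.
- speaker_large: The large loudspeaker, lying magnet up in a middle compartment: thin rim 60 mm across and 4 mm thick, cone narrowing upwards to 30 mm across at 14 mm height, then the round magnet 36 mm across from 14 to 28 mm height; about 0.11 kg. Origin: centre of the underside (rim side), z towards the magnet.
- speaker_small: The small loudspeaker, lying magnet up in the other middle compartment: rim 40 mm across, magnet 22 mm across from 10 to 20 mm height. It stays in the box. Origin: centre of the underside, z towards the magnet.
- mat: Blue-grey soldering mat, fixed flat on the bench to one side of the box, 200 (its x) x 120 (its y) x 4 mm. Origin: centre of the underside.
- radio_case: Fixed plywood radio case on its front, open back up, on the other side of the parts box from the mat. Origin: on the bench under the centre of the round sound hole (40 mm across) in its 6 mm floor. Walls 34 mm high; inner space x = -119 to 45, y = -54 to 54 mm in its own axes. A green circuit board with parts up to 24 mm high fills x = -113 to -67 mm.
There are look-alikes about, which are no part of the job. Leave any blue or red look-alike of the solder_reel alone.

How it is judged:
On the way, in this order (a step that is already met when the one before it is completed fails the run):
1. the solder reel and the tip cleaner both stand on the mat, let go, the lid still shut (x of solder_reel in the frame of mat between -0.1 and 0.1 m and y of solder_reel in the frame of mat between -0.06 and 0.06 m and height (world z) of each of solder_reel, tip_cleaner below 0.01 m and angle between each of solder_reel, tip_cleaner's own z axis and vertical below 0.15 rad and x of tip_cleaner in the frame of mat between -0.1 and 0.1 m and y of tip_cleaner in the frame of mat between -0.06 and 0.06 m and contact force between each of solder_reel, tip_cleaner and the fingers below 0.1 N and value of joint lid below 0.1 rad), for 0.2 s.
2. the lid is swung back past its balance point and at rest there (value of joint lid above 1.6 rad and velocity of joint lid between -0.3 and 0.3 rad/s), for 0.2 s.
3. the large loudspeaker lies over the sound hole, let go, the lid still open (horizontal distance between speaker_large and radio_case below 0.01 m and height (world z) of speaker_large below 0.011 m and angle between speaker_large's own z axis and vertical below 0.15 rad and contact force between speaker_large and the fingers below 0.1 N and value of joint lid above 1.6 rad), for 0.2 s.
At the end, for the whole second after the job is handed in: Lid shut; reel and tip cleaner upright on it, each within 15 mm of where it stood at the start; large loudspeaker flat, magnet up, in the radio case, within 10 mm of the sound hole's centre; small loudspeaker still in the box; all let go and at rest (value of joint lid below 0.05 rad and distance of each of solder_reel, tip_cleaner from where it was at the start of the episode below 0.015 m and angle between each of solder_reel, tip_cleaner, speaker_large's own z axis and vertical below 0.15 rad and linear speed of each of solder_reel, tip_cleaner, speaker_large below 0.02 m/s and horizontal distance between speaker_large and radio_case below 0.01 m and height (world z) of speaker_large below 0.011 m and x of speaker_small in the frame of parts_box between -0.07 and 0.07 m and y of speaker_small in the frame of parts_box between -0.15 and 0.15 m and height (world z) of speaker_small below 0.05 m); the robot touches nothing.
It fails at once if the solder reel or the tip cleaner is tipped over (by more than 35 degrees) (angle between any of solder_reel, tip_cleaner's own z axis and vertical above 0.6 rad).
It fails at once if the reel, the tip cleaner or the large loudspeaker is dropped (falls freely by more than about 25 mm) ((contact force between solder_reel and anything else below 0.05 N and linear speed of solder_reel above 0.7 m/s) or (contact force between tip_cleaner and anything else below 0.05 N and linear speed of tip_cleaner above 0.7 m/s) or (contact force between speaker_large and anything else below 0.05 N and linear speed of speaker_large above 0.7 m/s)).
It fails at once if the small loudspeaker is taken out of the box (height (world z) of speaker_small above 0.08 m).
It also fails if it takes over 147 s, if anything falls off the work surface, if the arm or the gripper's body presses on something with over 40 N, if the wrist force passes 120 N, or if a joint passes its speed limit or range.

## Robot

A 6-joint arm with a two-finger parallel gripper is mounted at the origin on the work surface. World frame = base frame: x ahead of the robot, y to its left, z up, the work surface at z = 0. Lengths are in m, angles in rad, forces in N, time in s.
With the tool pointing down it reaches from about 0.425 to 0.95 m from the base axis. Payload 3.5 kg.
Tool frame: the origin (TCP) lies between the finger pads; the fingertips stand 19 mm ahead of it and the grasp point (between the pads) is the TCP; y points along the fingers, z is the direction in which the jaws open and shut, and the axes are right-handed (so a half turn about y gives the same grasp; the last joint's range is limited). The gripper opens to 85 mm and grips with 20 to 120 N. Pads are 22 mm wide; open, the fingers measure 114 mm over their backs; the gripper's body (76 mm by 85 mm) begins 54 mm behind the grasp point. The pads swing forward as they close: fully open they stand 13 mm farther back than shut.
Start: joints at [0.978, 0.286, 1.577, -0, 1.279, -0.15], TCP at [0.289, 0.61, 0.216] pointing down, gripper open.
Joint ranges: [-2.77, 2.77], [-0.9, 2.22], [0.21, 2.48], [-1.53, 4.67], [0.24, 2.81], [-2.84, 2.84]. Speed limits (rad/s): [2.79, 2.79, 3.14, 3.14, 3.14, 3.14].

## Interface

Orientations are given as a unit quaternion [x, y, z, w].
In Python, from plant import get_state, read_camera, camera_model, sign_off gives the robot as it stands.
- The arm moves only by the tool carry_out, never from a script. Its argument "moves" is a list of rows, each a list of 7 numbers: the turn, a rotation vector about the tool's x, y, z in rad, then the shift along the tool's x, y, z in m, then the closure, from -1 (fully open) to 1 (shut). In form: [[wx, wy, wz, dx, dy, dz, jaw], ...]. A call has 1 to 10 rows; each row shifts and turns the commanded pose from where the row before left it, along the tool's axes as they then stand; what a row does not reach is not made up. A row lasts 1/8 s, in which the tool goes at most 62.5 mm and 10.7 degrees, less where a joint would pass 70% of its speed; a pose out of reach is approached as far as the arm can. A call is refused whole if a number of a shift passes 0.0625 or a number of a turn 0.188, either way. A call with a gripper value outside its range is refused whole. The fingers move at their own pace and stop on an object; "squeeze" is the grip in N (left out, the last holds). Time passes only in rows, so rows that do not move let the fingers close. It gives the time, the measured TCP pose, the force and the opening at its end, in the units of the state.
- get_state(): the state, without advancing time (a new reading comes with each control period).
- read_camera(name): name is "scene" or "top" or "wrist"; returns the picture (480x640x3 uint8, blue, green, red); there is no depth.
- camera_model(name): a dict with "camera_matrix" (3x3 intrinsics, pixels), "pose" (4x4, takes a point from camera to world coordinates). Camera axes: x right, y down, z forward; pixel columns grow to the right and rows downward; lengths in m; the calibration is good to about 2 mm. A picture is of the moment at which its call begins: read the wrist's pose just before it. camera_model takes no time and is no camera call; for the wrist camera it gives the pose at the moment of the call.
- sign_off(): hands the job in, once; it reports no verdict.
The state is a dict: "time": time; "qpos": joint angles; "dq": joint speeds; "joint_efforts": joint torques, N m; "eef_pos": TCP position; "tcp_rot": TCP orientation; "contact_force": force on the tool from outside, world axes, zero at the start; "wrist_torque": the same for the moment, N m; "opening": opening from 0.0 (shut) to 1.0 (fully open).
Only numpy, scipy, OpenCV 4.12 (cv2) and the standard library are available. Lean on these libraries where they do the work, as an engineer would, in place of code of your own. Each camera call takes 0.05 s, during which the arm holds its last target. There are 200 camera calls.

## Working session

There is one attempt and no reset: what is moved stays moved. The work goes in short steps, Python scripts to look and compute and a tool call to move; the robot and the scene stay as the last step left them, time stands still between calls to the robot, and variables do not carry over. Pictures are saved under pics/ and viewed, about 12 in all and at most 16, crops included, and the job is handed in when it is done.

Besides the shell and the picture viewer there is one more tool, called after ">>>" as a command line: name --pt "numbers of a row" for each row, then --argument value for the rest. carry_out: Moves the arm, as the interface text tells. Its arguments: {"type":"object","properties":{"moves":{"type":"array","items":{"type":"array","items":{"type":"number"}}},"squeeze":{"type":"number"}},"required":["moves"]}

```bash
ls; mkdir -p pics; python3 - <<'E'
from plant import *
import cv2
print(get_state())
for n in ("top","scene"):
    cv2.imwrite(f"pics/{n}0.png",read_camera(n)); m=camera_model(n); print(n,m)
print(camera_model("wrist"))
E
```

```text
pics
{'time': 0.0, 'qpos': array([ 9.78022164e-01,  2.87201821e-01,  1.57818350e+00,  1.08393562e-05,
        1.27862917e+00, -1.50020791e-01]), 'dq': array([-1.17667322e-04, -1.02622134e-03,  8.60012177e-05, -7.29648464e-04,
        5.65906419e-04,  1.29430327e-04]), 'joint_efforts': array([ 6.81809815e-04, -4.05993497e+01, -2.92623442e+01, -1.14309917e-04,
        5.82404537e-03, -1.33892453e-05]), 'eef_pos': array([0.2887759 , 0.60933178, 0.21491961]), 'tcp_rot': array([ 0.6906464 , -0.15557664,  0.1549483 , -0.68905332]), 'contact_force': array([0.36631505, 0.62850963, 0.51930909]), 'wrist_torque': array([ 0.0189714 , -0.04237241,  0.02679586]), 'opening': 1.0024897670642048}
top {'camera_matrix': array([[482.80054434,   0.        , 314.90028132],
       [  0.        , 482.80054434, 237.11966721],
       [  0.        ,   0.        ,   1.        ]]), 'pose': array([[-0.02959953, -0.99861761,  0.04343666,  0.41231486],
       [-0.99955845,  0.02945838, -0.00388619,  0.01165904],
       [ 0.00260125, -0.04353251, -0.99904862,  0.93381477],
       [ 0.        ,  0.        ,  0.      
[... 179 characters left out ...]
 ,   1.        ]]), 'pose': array([[-0.29890055,  0.71674798, -0.63002444,  1.1307484 ],
       [ 0.95427194,  0.22114159, -0.20115033,  0.19818834],
       [-0.00484949, -0.66133859, -0.75007183,  0.89347458],
       [ 0.        ,  0.        ,  0.        ,  1.        ]])}
{'camera_matrix': array([[372.35213416,   0.        , 313.84262503],
       [  0.        , 372.35213416, 239.87938464],
       [  0.        ,   0.        ,   1.        ]]), 'pose': array([[ 0.42768251,  0.86322478,  0.26819888,  0.22053135],
       [ 0.90392628, -0.40769244, -0.12924454,  0.64229414],
       [-0.00222444,  0.29770765, -0.9546545 ,  0.37443698],
       [ 0.        ,  0.        ,  0.        ,  1.        ]])}
```

View pics/top0.png

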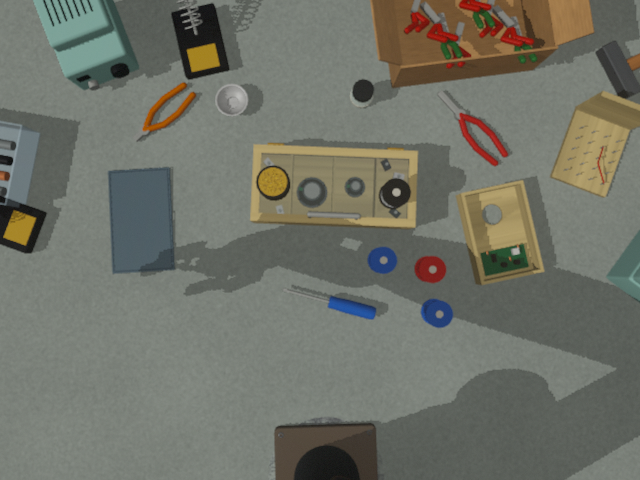

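View pics/scene0.png

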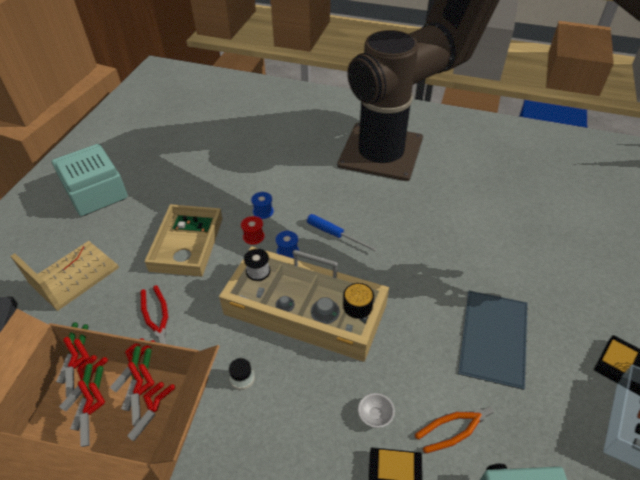

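Top view: box (252–417, 147–228) with the handle on the robot side at (333,214), so the hinge is on the far side. The tip cleaner is at (273,182), the large speaker under the sheet at (312,191), the mat at (142,220) and the case's sound hole at (493,215).

Reel candidates:
- Black at (396,192), on the lid.
- Blue at (382,260) and (437,313), and red at (430,269), all on the bench.
- A black-capped jar at (362,93).

Only the black one on the lid fits. I'll confirm it in an enlarged crop.

```bash
cat > h.py <<'E'
import numpy as np, cv2
from plant import *
from scipy.spatial.transform import Rotation as R
def ray(n,px,z,m=None):
    m=m or camera_model(n); P=m["pose"]; d=P[:3,:3]@np.linalg.solve(m["camera_matrix"],[px[0],px[1],1.])
    return P[:3,3]+d*(z-P[2,3])/d[2]
def proj(n,p,m=None):
    m=m or camera_model(n); P=m["pose"]; c=P[:3,:3].T@(np.array(p)-P[:3,3]); q=m["camera_matrix"]@c; return q[:2]/q[2]
def blobs(mask,amin=30):
    n,l,s,c=cv2.connectedComponentsWithStats(mask.astype(np.uint8)); return [(s[i],c[i].round(1)) for i in range(1,n) if s[i][4]>=amin]
E
python3 - <<'E'
from h import *
im=cv2.imread("pics/top0.png"); hsv=cv2.cvtColor(im,cv2.COLOR_BGR2HSV)
np.set_printoptions(precision=4,suppress=True)
h,s,v=cv2.split(hsv)
roi=np.zeros(im.shape[:2],bool); roi[140:235,245:425]=1
def show(t,mask,z,a=30):
    for st,c in blobs(mask,a): print(t,st,c,"ctr of bbox ->",ray("top",(st[0]+(st[2]-1)/2,st[1]+(st[3]-1)/2),z),"centroid->",ray("top",c,z))
show("gold",roi&(h>15)&(h<32)&(s>150),.099,100)
show("black",roi&(v<50),.103,100)
mat=(h>90)&(h<120)&(s>50)&(v<130); roi2=np.zeros_like(roi); roi2[150:290,95:185]=1
cs,_=cv2.findContours((mat&roi2).astype(np.uint8),0,1); r=cv2.minAreaRect(max(cs,key=cv2.contourArea)); print("mat",r)
for p in cv2.boxPoints(r): print(ray("top",p,.004))
print("matc",ray("top",r[0],.004))
a=cv2.resize(im[135:240,240:430],None,fx=4,fy=4,interpolation=cv2.INTER_CUBIC); cv2.imwrite("pics/crop1.png",a[:, :800])
wood=roi&(h>10)&(h<30)&(s>70)&(v>150)
cs,_=cv2.findContours(wood.astype(np.uint8),0,1); r=cv2.minAreaRect(max(cs,key=cv2.contourArea)); print("box",r)
for p in cv2.boxPoints(r): print(p,ray("top",p,.061))
print(R.from_quat(get_state()["tcp_rot"]).as_matrix())
E
```

```text
gold [258 167  30  29 676] [272.4 181.3] ctr of bbox -> [0.5484 0.0792 0.099 ] centroid-> [0.5479 0.0794 0.099 ]
black [260 176  30  24 102] [279.1 192.8] ctr of bbox -> [0.5364 0.0757 0.103 ] centroid-> [0.5269 0.068  0.103 ]
black [381 179  29  29 517] [395.7 192.2] ctr of bbox -> [ 0.5207 -0.1324  0.103 ] centroid-> [ 0.5221 -0.1336  0.103 ]
mat ((140.71139526367188, 219.8688201904297), (101.94524383544922, 60.91260528564453), 87.22978973388672)
[0.5938 0.4052 0.004 ]
[0.5961 0.2874 0.004 ]
[0.3989 0.2812 0.004 ]
[0.3967 0.3979 0.004 ]
matc [0.4959 0.3429 0.004 ]
box ((333.5, 182.0), (76.0, 167.0), 90.0)
[250. 144.] [0.6237 0.1216 0.061 ]
[417. 144.] [ 0.6149 -0.1831  0.061 ]
[417. 220.] [ 0.4759 -0.1777  0.061 ]
[250. 220.] [0.4848 0.1249 0.061 ]
[[ 0.9036 -0.0012  0.4284]
 [-0.4284 -0.0018  0.9036]
 [-0.0003 -1.     -0.0022]]
```

View pics/crop1.png

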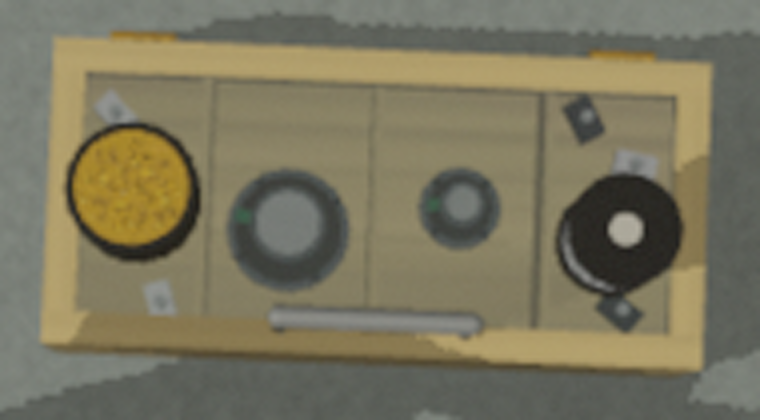

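The crop confirms it: the reel on the lid has black flanges with silver wire showing at the edge (crop 626,229 → px 396.5,192). The bar ends are at crop (275,317) and (478,324). Next I'll measure the box axes, handle, speaker and case, and cross-check with the scene view.

```bash
python3 - <<'E'
from h import *
np.set_printoptions(precision=4,suppress=True)
im=cv2.imread("pics/top0.png"); h,s,v=cv2.split(cv2.cvtColor(im,cv2.COLOR_BGR2HSV))
c=lambda x,y:(240+x/4-.375,135+y/4-.375)
for t,p,z in [("TL",c(55,38),.061),("TR",c(713,64),.061),("bar L",c(270,317),.1),("bar R",c(482,324),.1),("reelhole",c(626,229),.103),("reel ctr",c(625,233),.103),("cleaner gold",c(131,186),.098),("Lmagnet",c(290,222),.033),("Lrim",c(288,230),.007),("Smagnet",c(462,203),.025)]:
    q=ray("top",p,z); print(t,q,"scene px",proj("scene",q))
# case hole
roi=np.zeros(im.shape[:2],bool); roi[175:290,455:550]=1
wood=roi&(h>10)&(h<30)&(s>70)
cs,_=cv2.findContours(wood.astype(np.uint8),0,1); r=cv2.minAreaRect(max(cs,key=cv2.contourArea)); print("case",r)
hm=np.zeros_like(roi); hm[200:230,478:508]=1
for st,cc in blobs(hm&(s<60),60): print("hole",st,cc,ray("top",cc,.006),ray("top",cc,0))
for st,cc in blobs(roi&(h>50)&(h<85)&(s>100),60): print("pcb",st,cc,ray("top",cc,.01))
a=cv2.imread("pics/scene0.png"); a=np.hstack([cv2.resize(a[200:360,210:400],None,fx=3,fy=3),cv2.resize(im[175:290,455:550],None,fx=2.2,fy=480/115)]); cv2.imwrite("pics/crop2.png",a); print(a.shape)
E
```

```text
TL [0.6233 0.1154 0.061 ] scene px [365.633  344.2945]
TR [ 0.6026 -0.1842  0.061 ] scene px [218.0152 295.7473]
bar L [0.4893 0.0207 0.1   ] scene px [336.4817 263.8252]
bar R [ 0.4835 -0.071   0.1   ] scene px [292.8326 251.2193]
reelhole [ 0.5226 -0.1344  0.103 ] scene px [255.4423 257.3926]
reel ctr [ 0.5209 -0.1339  0.103 ] scene px [256.0128 256.8095]
cleaner gold [0.5484 0.0795 0.098 ] scene px [357.9651 295.1633]
Lmagnet [0.5398 0.0107 0.033 ] scene px [323.9292 303.2433]
Lrim [0.5396 0.0118 0.007 ] scene px [324.4983 310.8972]
Smagnet [ 0.5476 -0.0709  0.025 ] scene px [283.9626 298.805 ]
case ((499.4603576660156, 232.59844970703125), (95.09623718261719, 69.578369140625), 76.93067932128906)
hole [482 204  20  21 311] [491.6 214. ] [ 0.4872 -0.3341  0.006 ] [ 0.4877 -0.3363  0.    ]
pcb [481 245  47  30 623] [503.  260.2] [ 0.3977 -0.3503  0.01  ]
(480, 779, 3)
```

View pics/crop2.png

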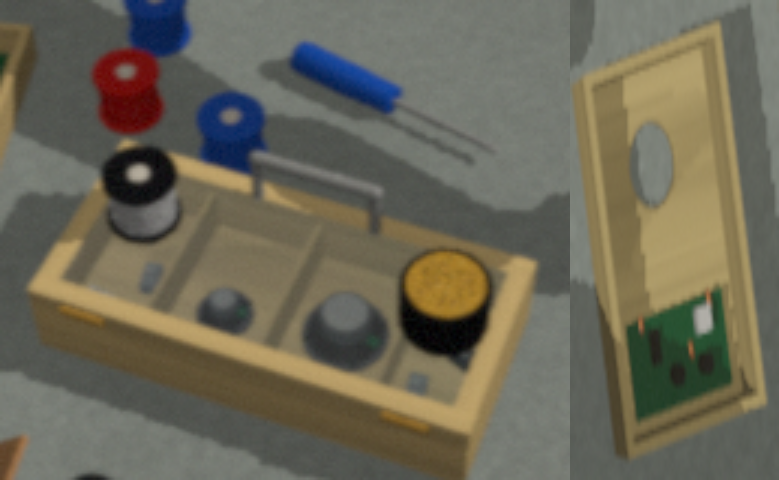

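The scene projections agree with the top view to about 1–3 px: reel top (256,258), cleaner (358,294), bar ends (296,252) and (337,264). Box yaw is about -0.069 rad. I'll turn the tool so the jaws open along box x, then go above the reel.

>>> carry_out --pt "0 0.171 0 0 0 0 -1" --pt "0 0.171 0 0 0 0 -1" --pt "0 0.171 0 0 0 0 -1" --pt "0 0.171 0 0 0 0 -1" --pt "0 0.171 0 0 0 0 -1" --pt "0 0.171 0 0 0 0 -1" --pt "0 0.171 0 0 0 0 -1" --pt "0 0 0 0.05 0 0.02 -1" --pt "0 0 0 0.05 0 0.02 -1" --pt "0 0 0 0.05 0 0.02 -1"

```text
time: 1.35
eef_pos: [0.3387, 0.4544, 0.2156]
tcp_rot: [0.483, -0.517, 0.517, -0.482]
contact_force: [0.8, -0.3, -0.4]
opening: 1.002
```

>>> carry_out --pt "0 0 0 0.055 0 0.022 -1" --pt "0 0 0 0.055 0 0.022 -1" --pt "0 0 0 0.055 0 0.022 -1" --pt "0 0 0 0.055 0 0.022 -1" --pt "0 0 0 0.055 0 0.022 -1" --pt "0 0 0 0.055 0 0.022 -1" --pt "0 0 0 0.055 0 0.022 -1" --pt "0 0 0 0.055 0 0.022 -1" --pt "0 0 0 0.055 0 0.022 -1" --pt "0 0 0 0.055 0 0.022 -1"

```text
time: 2.6
eef_pos: [0.5203, -0.1096, 0.216]
tcp_rot: [-0.482, 0.517, -0.517, 0.482]
contact_force: [0.3, -0.3, -0.4]
opening: 0.998
```

```bash
cat >> h.py <<'E'
def go(t):
    s=get_state(); M=R.from_quat(s["tcp_rot"]).as_matrix(); return M.T@(np.array(t)-s["eef_pos"])
np.set_printoptions(precision=4,suppress=True)
E
python3 - <<'E'
from h import *
s=get_state(); print(s["time"],s["eef_pos"],s["qpos"],R.from_quat(s["tcp_rot"]).as_matrix())
print(go([.5215,-.134,.216]))
m=camera_model("wrist"); im=read_camera("wrist"); cv2.imwrite("pics/w1.png",im)
print(proj("wrist",[.5215,-.134,.103],m),proj("wrist",[.5484,.0795,.099],m))
E
```

```text
2.6 [ 0.5203 -0.1096  0.216 ] [-0.3987 -0.0308  1.9275  0.0003  1.2452 -0.3294] [[-0.0694 -0.0002  0.9976]
 [-0.9976  0.0004 -0.0694]
 [-0.0004 -1.     -0.0003]]
[ 0.0242 -0.      0.0029]
[317.1301 258.7714] [337.7992 -70.6414]
```

View pics/w1.png

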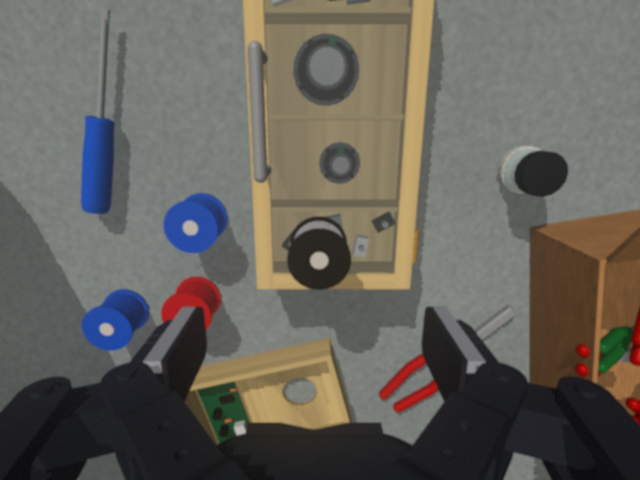

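Wrist view: the reel hole is at (319,260) against a prediction of (317,259), so the position agrees to about 1 mm. Descending and gripping.

>>> carry_out --pt "0 0 0 0.0245 0 0.0035 -1" --pt "0 0 0 0 0.04 0 -1" --pt "0 0 0 0 0.04 0 -1" --pt "0 0 0 0 0.03 0 -1" --pt "0 0 0 0 0.019 0 -1" --pt "0 0 0 0 0 0 -1" --squeeze 30

```text
time: 3.4
eef_pos: [0.5209, -0.1319, 0.0857]
tcp_rot: [-0.483, 0.518, -0.516, 0.482]
contact_force: [0.2, -0.4, 0.7]
opening: 1.0
```

>>> carry_out --pt "0 0 0 0 0 0 0" --pt "0 0 0 0 0 0 1" --pt "0 0 0 0 0 0 1" --pt "0 0 0 0 0 0 1" --pt "0 0 0 0 0 0 1" --pt "0 0 0 0 0 0 1"

```text
time: 4.15
eef_pos: [0.5225, -0.1326, 0.088]
tcp_rot: [0.482, -0.517, 0.517, -0.483]
contact_force: [-0.7, -0.4, 4.6]
opening: -0.004
```

The jaws closed fully with nothing between them, so I need to look before doing anything else.

```bash
python3 - <<'E'
from h import *
s=get_state(); print(s)
a=read_camera("scene"); b=read_camera("wrist")
cv2.imwrite("pics/c3.png",np.hstack([cv2.resize(a[160:330,200:400],(470,400)),cv2.resize(b[180:480,200:440],(320,400))]))
E
```

```text
{'time': 4.15, 'qpos': array([-0.4369,  0.1333,  2.0091, -0.0001,  0.9982, -0.3679]), 'dq': array([-0.0014,  0.0006,  0.    , -0.0016,  0.0026,  0.0015]), 'joint_efforts': array([  0.0436, -28.4995, -23.8774,   0.0569,  -0.2626,   0.0004]), 'eef_pos': array([ 0.5225, -0.1326,  0.088 ]), 'tcp_rot': array([ 0.4823, -0.5166,  0.5173, -0.4826]), 'contact_force': array([-0.7257, -0.4177,  4.5678]), 'wrist_torque': array([-0.0081,  0.1602, -0.0256]), 'opening': -0.0041023380873536465}
```

View pics/c3.png

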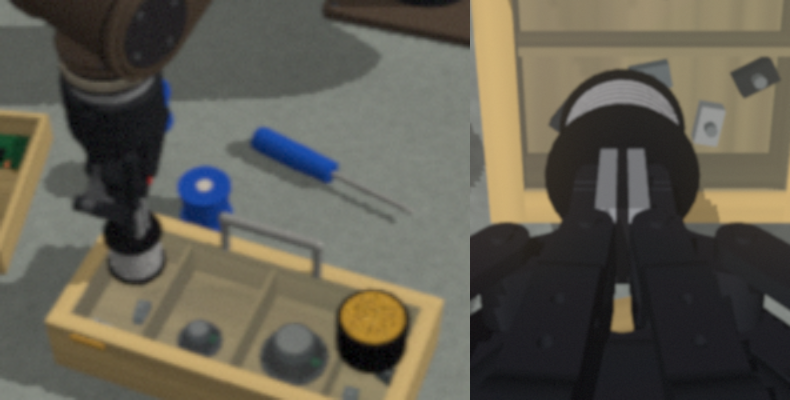

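```bash
python3 - <<'E'
from h import *
s=get_state(); m=camera_model("wrist"); p=s["eef_pos"]; print("campos",m["pose"][:3,3], m["pose"][:3,3]-p)
for d in (.04,.03,.019,.015,.01,0,-.01,-.019,-.03): print(d, proj("wrist",p+[0,0,d],m))
print("reel hole pred",proj("wrist",[.5225,-.1345,.103],m))
E
```

```text
campos [ 0.528  -0.0565  0.2473] [0.0056 0.0761 0.1593]
0.04 [312.7022 341.1514]
0.03 [312.7647 326.9365]
0.019 [312.8246 313.2996]
0.015 [312.8445 308.7828]
0.01 [312.868  303.4302]
0 [312.9111 293.6013]
-0.01 [312.9499 284.7897]
-0.019 [312.9814 277.6044]
-0.03 [313.0164 269.646 ]
reel hole pred [313.2842 312.6295]
```

The view shows the shut fingers resting on top of the reel, with 4.6 N upward. The reel itself hasn't moved. From this picture and the previous one, the true fingertips sit about 15 mm behind the reported TCP when shut and about 30 mm behind when open. The text says they are 19 mm ahead, so the reported TCP is about 34 mm too far along the tool. I'll allow for that offset from here on: lift, open, and descend carefully to a reported z of about 0.048.

>>> carry_out --pt "0 0 0 0 -0.03 0 1" --pt "0 0 0 0 0 0 -1" --pt "0 0 0 0 0 0 -1" --pt "0 0 0 0 0 0 -1" --pt "0 0 0 0 0 0 -1" --pt "0 0 0 0 0 0 -1" --pt "0 0 0 0 0 0 -1"

```text
time: 5.12
eef_pos: [0.522, -0.1324, 0.1171]
tcp_rot: [-0.483, 0.517, -0.517, 0.482]
contact_force: [-0.0, 0.3, -0.1]
opening: 1.0
```

>>> carry_out --pt "0 0 0 0 0.025 0 -1" --pt "0 0 0 0 0.02 0 -1" --pt "0 0 0 0 0.01 0 -1" --pt "0 0 0 0 0 0 -1"

```text
time: 5.62
eef_pos: [0.5216, -0.1323, 0.0617]
tcp_rot: [-0.483, 0.517, -0.516, 0.482]
contact_force: [0.7, 0.0, 0.4]
opening: 1.003
```

>>> carry_out --pt "0 0 0 0 0.012 0 -1" --pt "0 0 0 0 0 0 -1" --pt "0 0 0 0 0 0 1" --pt "0 0 0 0 0 0 1" --pt "0 0 0 0 0 0 1" --pt "0 0 0 0 0 0 1" --pt "0 0 0 0 0 0 1"

```text
time: 6.5
eef_pos: [0.5226, -0.1326, 0.051]
tcp_rot: [0.482, -0.517, 0.517, -0.483]
contact_force: [1.0, -0.3, 2.9]
opening: 0.575
```

Opening 0.575 is 49 mm, which matches the flange width. Lift and carry to the mat.

>>> carry_out --pt "0 0 0 0 -0.02 0 1" --pt "0 0 0 0 -0.04 0 1" --pt "0 0 0 0 -0.04 0 1" --pt "0 0 0 0 -0.02 0 1" --pt "0 0 0 0 0 0 1" --pt "0 0 0 -0.027 0 0 1" --pt "0 0 0 -0.04 0 0.001 1" --pt "0 0 0 -0.05 0 0.001 1" --pt "0 0 0 -0.05 0 0 1" --pt "0 0 0 -0.05 0 0.001 1" --squeeze 40

```text
time: 7.75
eef_pos: [0.5384, 0.0854, 0.1676]
tcp_rot: [-0.483, 0.518, -0.516, 0.481]
contact_force: [1.0, -0.2, -2.8]
opening: 0.573
```

>>> carry_out --pt "0 0 0 -0.05 0 0.001 1" --pt "0 0 0 -0.05 0 0 1" --pt "0 0 0 -0.05 0 0 1" --pt "0 0 0 -0.05 0 0 1" --pt "0 0 0 -0.04 0 0 1" --pt "0 0 0 -0.02 0 0 1" --pt "0 0 0 0 0.05 0 1" --pt "0 0 0 0 0.05 0 1" --pt "0 0 0 0 0.03 0 1" --pt "0 0 0 0 0 0 1"

```text
time: 9.0
eef_pos: [0.5556, 0.3409, 0.0353]
tcp_rot: [-0.486, 0.518, -0.516, 0.479]
contact_force: [0.3, -0.2, -2.2]
opening: 0.577
```

```bash
python3 - <<'E'
from h import *
s=get_state(); print(s["time"],s["eef_pos"],s["contact_force"],s["opening"]); print(go([.56,.343,0]))
a=read_camera("scene"); b=read_camera("wrist")
cv2.imwrite("pics/c4.png",np.hstack([cv2.resize(a[180:400,330:560],(400,380)),cv2.resize(b[180:480,200:440],(320,380))]))
E
```

```text
9.0 [0.5556 0.3409 0.0353] [ 0.3183 -0.2312 -2.1817] 0.5765123981758801
[-0.0026  0.0352  0.0046]
```

View pics/c4.png

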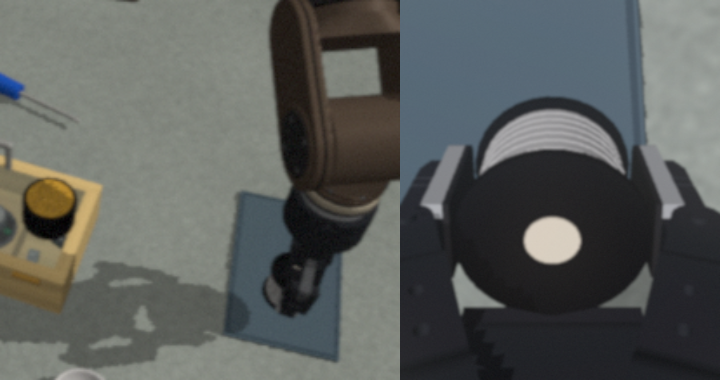

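The reel is held upright and centred over the mat. Lower it.

>>> carry_out --pt "0 0 0 0 0.025 0 1" --pt "0 0 0 0 0.01 0 1" --pt "0 0 0 0 0 0 1" --pt "0 0 0 0 0 0 1"

```text
time: 9.6
eef_pos: [0.5599, 0.3435, 0.0068]
tcp_rot: [0.482, -0.517, 0.517, -0.483]
contact_force: [-0.8, -0.8, -1.8]
opening: 0.574
```

>>> carry_out --pt "0 0 0 0 0.004 0 1" --pt "0 0 0 0 0 0 1"

```text
time: 9.85
eef_pos: [0.5588, 0.3432, 0.0013]
tcp_rot: [-0.483, 0.517, -0.517, 0.482]
contact_force: [-0.3, 0.9, -1.1]
opening: 0.577
```

>>> carry_out --pt "0 0 0 0 0.005 0 1" --pt "0 0 0 0 0 0 1" --pt "0 0 0 0 0 0 1"

```text
time: 10.22
eef_pos: [0.5588, 0.3431, -0.0039]
tcp_rot: [-0.483, 0.517, -0.517, 0.482]
contact_force: [0.3, -0.8, -2.0]
opening: 0.576
```

>>> carry_out --pt "0 0 0 0 0.003 0 1" --pt "0 0 0 0 0 0 1" --pt "0 0 0 0 0 0 1"

```text
time: 10.6
eef_pos: [0.5594, 0.3434, -0.0059]
tcp_rot: [0.482, -0.517, 0.517, -0.483]
contact_force: [-1.8, 0.2, 3.5]
opening: 0.576
```

The reel is down (3.5 N). Release it, lift, and go above the tip cleaner.

>>> carry_out --pt "0 0 0 0 0 0 0.5" --pt "0 0 0 0 0 0 -1" --pt "0 0 0 0 0 0 -1" --pt "0 0 0 0 0 0 -1" --pt "0 0 0 0 -0.04 0 -1" --pt "0 0 0 0 -0.06 0 -1" --pt "0 0 0 0 -0.06 0 -1" --pt "0 0 0 0.04 -0.03 0 -1" --pt "0 0 0 0.056 0 0.002 -1" --pt "0 0 0 0.056 0 0.002 -1"

```text
time: 11.85
eef_pos: [0.5525, 0.19, 0.1841]
tcp_rot: [0.482, -0.516, 0.517, -0.483]
contact_force: [0.8, -0.5, -1.0]
opening: 0.993
```

>>> carry_out --pt "0 0 0 0.056 0 0.003 -1" --pt "0 0 0 0.056 0 0 -1" --pt "0 0 0 0 0 0 -1" --pt "0 0 0 0 0 0 -1"

```text
time: 12.35
eef_pos: [0.5477, 0.0794, 0.1833]
tcp_rot: [-0.482, 0.517, -0.517, 0.482]
contact_force: [-0.6, -0.2, -0.6]
opening: 0.999
```

```bash
python3 - <<'E'
from h import *
s=get_state(); m=camera_model("wrist"); im=read_camera("wrist"); t=read_camera("top")
print(s["eef_pos"])
h,sa,v=cv2.split(cv2.cvtColor(im,cv2.COLOR_BGR2HSV))
k=(h>15)&(h<32)&(sa>150); k[:, :200]=0;k[:,440:]=0
for st,c in blobs(k,300): print("wrist gold",st,c,ray("wrist",c,.098,m))
h,sa,v=cv2.split(cv2.cvtColor(t,cv2.COLOR_BGR2HSV))
k=(v<50);k2=np.zeros_like(k);k2[165:280,100:185]=1
for st,c in blobs(k&k2,100): print("top reel",st,c,ray("top",c,.046))
E
```

```text
[0.5477 0.0794 0.1833]
wrist gold [ 276  204   76   73 4292] [313.6 240.4] [0.5479 0.0788 0.098 ]
top reel [121 171  26  27 461] [133.4 183.7] [0.5596 0.3405 0.046 ]
```

The wrist and top views agree to 1 mm, and the reel is standing on the mat. Descend on the cleaner.

>>> carry_out --pt "0 0 0 0 0.05 0 -1" --pt "0 0 0 0 0.04 0 -1" --pt "0 0 0 0 0.03 0 -1" --pt "0 0 0 0 0.012 0 -1" --pt "0 0 0 0 0 0 -1" --pt "0 0 0 0 0 0 1" --pt "0 0 0 0 0 0 1" --pt "0 0 0 0 0 0 1" --pt "0 0 0 0 0 0 1" --pt "0 0 0 0 0 0 1"

```text
time: 13.7
eef_pos: [0.549, 0.0795, 0.0534]
tcp_rot: [0.482, -0.516, 0.518, -0.483]
contact_force: [-1.9, 1.8, 6.2]
opening: 0.675
```

>>> carry_out --pt "0 0 0 0 -0.02 0 1" --pt "0 0 0 0 -0.04 0 1" --pt "0 0 0 0 -0.04 0 1" --pt "0 0 0 0 -0.02 0 1" --pt "0 0 0 0 0 0 1" --pt "0 0 0 -0.027 0 -0.014 1" --pt "0 0 0 -0.046 0 -0.023 1" --pt "0 0 0 -0.046 0 -0.023 1" --pt "0 0 0 -0.046 0 -0.023 1" --pt "0 0 0 -0.046 0 -0.023 1"

```text
time: 14.95
eef_pos: [0.4548, 0.298, 0.1692]
tcp_rot: [-0.483, 0.517, -0.517, 0.481]
contact_force: [0.4, -0.0, -0.9]
opening: 0.672
```

>>> carry_out --pt "0 0 0 -0.03 0 -0.015 1" --pt "0 0 0 -0.014 0 -0.006 1" --pt "0 0 0 0 0.03 0 1" --pt "0 0 0 0 0.05 0 1" --pt "0 0 0 0 0.05 0 1" --pt "0 0 0 0 0.02 0 1" --pt "0 0 0 0 0.013 0 1" --pt "0 0 0 0 0 0 1" --pt "0 0 0 0 0 0 1"

```text
time: 16.08
eef_pos: [0.4397, 0.3428, 0.0095]
tcp_rot: [0.482, -0.517, 0.517, -0.483]
contact_force: [-0.6, 0.2, -1.7]
opening: 0.67
```

>>> carry_out --pt "0 0 0 0 0.006 0 1" --pt "0 0 0 0 0.003 0 1" --pt "0 0 0 0 0 0 1" --pt "0 0 0 0 0 0 1"

```text
time: 16.58
eef_pos: [0.4386, 0.3425, -0.0006]
tcp_rot: [0.482, -0.517, 0.517, -0.483]
contact_force: [-0.1, -0.6, -1.1]
opening: 0.671
```

>>> carry_out --pt "0 0 0 0 0.004 0 1" --pt "0 0 0 0 0 0 1" --pt "0 0 0 0 0 0 1"

```text
time: 16.95
eef_pos: [0.4391, 0.3428, -0.0035]
tcp_rot: [0.482, -0.517, 0.517, -0.483]
contact_force: [-3.0, -0.5, 5.5]
opening: 0.674
```

>>> carry_out --pt "0 0 0 0 0 0 0.3" --pt "0 0 0 0 0 0 -1" --pt "0 0 0 0 0 0 -1" --pt "0 0 0 0 0 0 -1" --pt "0 0 0 0 -0.05 0 -1" --pt "0 0 0 0 -0.06 0 -1" --pt "0 0 0 0 -0.06 0 -1" --pt "0 0 0 0.052 -0.03 0.01 -1" --pt "0 0 0 0.052 0 0.01 -1" --pt "0 0 0 0.052 0 0.01 -1"

```text
time: 18.2
eef_pos: [0.458, 0.1835, 0.1961]
tcp_rot: [0.482, -0.516, 0.517, -0.483]
contact_force: [0.4, -0.9, 0.3]
opening: 0.999
```

>>> carry_out --pt "0 0 0 0.052 0 0.01 0" --pt "0 0 0 0.052 0 0.01 0" --pt "0 0 0 0.052 0 0.01 0" --pt "0 0 0 0.052 0 0.012 0" --pt "0 0 0 0 0 0 0" --pt "0 0 0 0 0 0 0"

```text
time: 18.95
eef_pos: [0.4851, -0.0253, 0.195]
tcp_rot: [-0.482, 0.517, -0.517, 0.482]
contact_force: [-0.8, -0.3, -0.9]
opening: 0.498
```

```bash
python3 - <<'E'
from h import *
s=get_state(); m=camera_model("wrist"); im=read_camera("wrist"); t=read_camera("top")
print(s["time"],s["eef_pos"],s["opening"]); cv2.imwrite("pics/w5.png",im)
for d in (.042,0,-.042): print(proj("wrist",[.4862+.069*d,-.0256+d,.104],m))
h,sa,v=cv2.split(cv2.cvtColor(t,cv2.COLOR_BGR2HSV))
k2=np.zeros(v.shape,bool);k2[165:280,100:185]=1
for st,c in blobs((v<50)&k2,60): print("top reel",st,c,ray("top",c,.046))
for st,c in blobs((h>15)&(h<32)&(sa>150)&k2,60): print("top gold",st,c,ray("top",c,.042))
E
```

```text
18.95 [ 0.4851 -0.0253  0.195 ] 0.4983472292308972
[315.0958 177.2675]
[315.03  237.428]
[314.9701 292.0908]
top reel [120 171  27  27 467] [133.3 183.8] [0.5594 0.3407 0.046 ]
top reel [130 234  26  30 218] [147.8 249.3] [0.4376 0.3157 0.046 ]
top gold [120 235  28  28 600] [133.7 248.7] [0.4396 0.343  0.042 ]
```

View pics/w5.png

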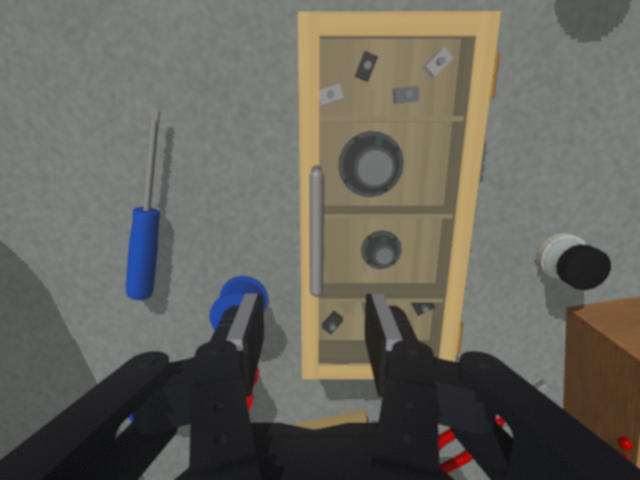

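Both objects are standing on the mat at the measured spots. The bar is at col 317, rows 170–296, centred under the jaws (+1 mm in x). Descend and grip it, and work out the arc increments.

>>> carry_out --pt "0 0 0 0 0.05 0.001 0" --pt "0 0 0 0 0.04 0 0" --pt "0 0 0 0 0.025 0 0" --pt "0 0 0 0 0.012 0 0" --pt "0 0 0 0 0 0 0" --pt "0 0 0 0 0 0 1" --pt "0 0 0 0 0 0 1" --pt "0 0 0 0 0 0 1" --pt "0 0 0 0 0 0 1" --squeeze 30

```text
time: 20.18
eef_pos: [0.4866, -0.0258, 0.0697]
tcp_rot: [0.482, -0.517, 0.517, -0.483]
contact_force: [-4.0, 0.4, 5.6]
opening: 0.098
```

```bash
python3 - <<'E'
import numpy as np
th=np.r_[0,.03,.08,np.arange(.18,1.79,.1)]
p=np.c_[.127*np.sin(th)+.044*np.cos(th)-.044, -.127*np.cos(th)+.044*np.sin(th)+.127]
for t,d in zip(th[1:],np.diff(np.round(p,4),axis=0)): print(round(t,2),[0,0,0,0,round(-d[0],4),round(d[1],4),1])
print(p[-1])
E
```

```text
0.03 [0, 0, 0, 0, np.float64(-0.0038), np.float64(0.0014), 1]
0.08 [0, 0, 0, 0, np.float64(-0.0062), np.float64(0.0025), 1]
0.18 [0, 0, 0, 0, np.float64(-0.012), np.float64(0.006), 1]
0.28 [0, 0, 0, 0, np.float64(-0.0114), np.float64(0.0072), 1]
0.38 [0, 0, 0, 0, np.float64(-0.0106), np.float64(0.0083), 1]
0.48 [0, 0, 0, 0, np.float64(-0.0097), np.float64(0.0093), 1]
0.58 [0, 0, 0, 0, np.float64(-0.0087), np.float64(0.0102), 1]
0.68 [0, 0, 0, 0, np.float64(-0.0077), np.float64(0.011), 1]
0.78 [0, 0, 0, 0, np.float64(-0.0065), np.float64(0.0118), 1]
0.88 [0, 0, 0, 0, np.float64(-0.0053), np.float64(0.0123), 1]
0.98 [0, 0, 0, 0, np.float64(-0.0041), np.float64(0.0128), 1]
1.08 [0, 0, 0, 0, np.float64(-0.0027), np.float64(0.0131), 1]
1.18 [0, 0, 0, 0, np.float64(-0.0015), np.float64(0.0134), 1]
1.28 [0, 0, 0, 0, np.float64(-0.0001), np.float64(0.0134), 1]
1.38 [0, 0, 0, 0, np.float64(0.0013), np.float64(0.0134), 1]
1.48 [0, 0, 0, 0, np.float64(0.0025), np.float64(0.0132), 1]
1.58 [0, 0, 0, 0, np.float64(0.0039), np.float64(0.0129), 1]
1.68 [0, 0, 0, 0, np.float64(0.0052), np.float64(0.0124), 1]
1.78 [0, 0, 0, 0, np.float64(0.0063), np.float64(0.0118), 1]
[0.071093   0.19641614]
```

The bar is gripped (opening 8 mm). Swing along the arc.

>>> carry_out --pt "0 0 0 0 -0.0038 0.0014 1" --pt "0 0 0 0 -0.0062 0.0025 1" --pt "0 0 0 0 -0.012 0.006 1" --pt "0 0 0 0 -0.0114 0.0072 1" --pt "0 0 0 0 -0.0106 0.0083 1" --pt "0 0 0 0 0 0 1"

```text
time: 20.92
eef_pos: [0.5111, -0.0275, 0.1144]
tcp_rot: [-0.484, 0.518, -0.516, 0.482]
contact_force: [-8.9, -0.5, 5.3]
opening: 0.104
```

>>> carry_out --pt "0 0 0 0 -0.0097 0.0093 1" --pt "0 0 0 0 -0.0087 0.0102 1" --pt "0 0 0 0 -0.0077 0.011 1" --pt "0 0 0 0 -0.0065 0.0118 1" --pt "0 0 0 0 -0.0053 0.0123 1" --pt "0 0 0 0 -0.0041 0.0128 1" --pt "0 0 0 0 0 0 1"

```text
time: 21.8
eef_pos: [0.5816, -0.0324, 0.1581]
tcp_rot: [0.481, -0.515, 0.518, -0.484]
contact_force: [-2.8, 0.8, 7.8]
opening: 0.102
```

```bash
python3 - <<'E'
from h import *
s=get_state(); print(s["time"],s["eef_pos"],s["contact_force"],s["wrist_torque"],s["opening"])
a=read_camera("scene"); b=read_camera("wrist")
cv2.imwrite("pics/c6.png",np.hstack([cv2.resize(a[140:340,200:420],(440,400)),cv2.resize(b,(360,400))]))
E
```

```text
21.8 [ 0.5816 -0.0324  0.1581] [-2.7698  0.8059  7.7728] [ 0.082   0.6528 -0.0349] 0.10236054299886586
```

View pics/c6.png

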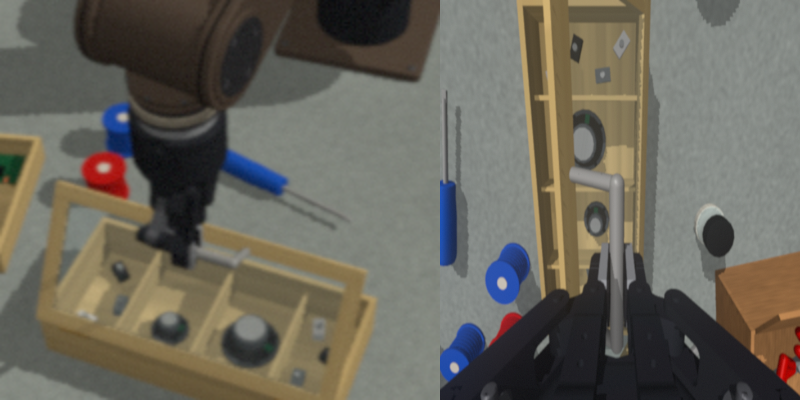

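The lid follows, at about 1 rad and with low forces. Continue past the balance point.

>>> carry_out --pt "0 0 0 0 -0.0027 0.0131 1" --pt "0 0 0 0 -0.0015 0.0134 1" --pt "0 0 0 0 0 0.0134 1" --pt "0 0 0 0 0.0013 0.0134 1" --pt "0 0 0 0 0 0 1"

```text
time: 22.52
eef_pos: [0.6344, -0.036, 0.1585]
tcp_rot: [0.482, -0.516, 0.518, -0.483]
contact_force: [0.2, -0.1, 5.9]
opening: 0.101
```

>>> carry_out --pt "0 0 0 0 0.0025 0.0132 1" --pt "0 0 0 0 0.0039 0.0129 1" --pt "0 0 0 0 0.0052 0.0124 1" --pt "0 0 0 0 0.0063 0.0118 1" --pt "0 0 0 0 0 0 1" --pt "0 0 0 0 0 0 1"

```text
time: 23.28
eef_pos: [0.6824, -0.0393, 0.139]
tcp_rot: [0.482, -0.517, 0.517, -0.482]
contact_force: [1.2, -0.5, 2.5]
opening: 0.105
```

```bash
python3 - <<'E'
from h import *
s=get_state(); print(s["time"],s["eef_pos"],s["contact_force"],s["wrist_torque"],s["opening"])
a=read_camera("scene"); b=read_camera("wrist")
cv2.imwrite("pics/c7.png",np.hstack([cv2.resize(a[120:340,200:420],(440,400)),cv2.resize(b,(360,400))]))
E
```

```text
23.275 [ 0.6824 -0.0393  0.139 ] [ 1.1516 -0.4999  2.5454] [-0.1868 -0.1517 -0.0433] 0.10468592204811762
```

View pics/c7.png

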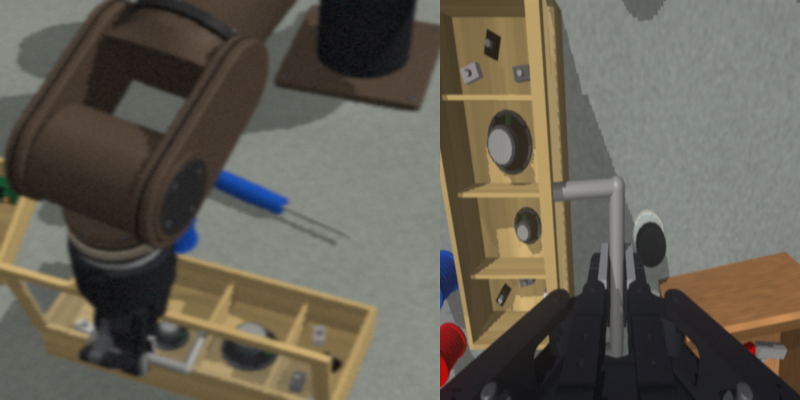

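The lid is at about 1.76 rad. Open the jaws slightly, follow it onto the stop, and withdraw upward.

>>> carry_out --pt "0 0 0 0 0 0 0.55" --pt "0 0 0 0 0.004 0.006 0.55" --pt "0 0 0 0 0 0 0.55" --pt "0 0 0 0 0 0 0.55" --pt "0 0 0 0 -0.015 0 0.55" --pt "0 0 0 0 -0.03 0 0.55" --pt "0 0 0 0 -0.03 0 0.55" --pt "0 0 0 0 -0.03 0 0.55" --pt "0 0 0 0 0 0 0.55"

```text
time: 24.5
eef_pos: [0.6902, -0.04, 0.2457]
tcp_rot: [0.481, -0.514, 0.519, -0.484]
contact_force: [0.1, -0.2, 0.2]
opening: 0.229
```

```bash
python3 - <<'E'
from h import *
s=get_state(); print(s["time"],s["eef_pos"],s["contact_force"],s["opening"])
a=read_camera("scene"); b=read_camera("top")
cv2.imwrite("pics/c8.png",np.hstack([cv2.resize(a[120:360,200:420],(400,436)),cv2.resize(b[110:290,240:400],(400,436))]))
E
```

```text
24.5 [ 0.6902 -0.04    0.2457] [ 0.0925 -0.2181  0.2278] 0.22905837760707964
```

View pics/c8.png

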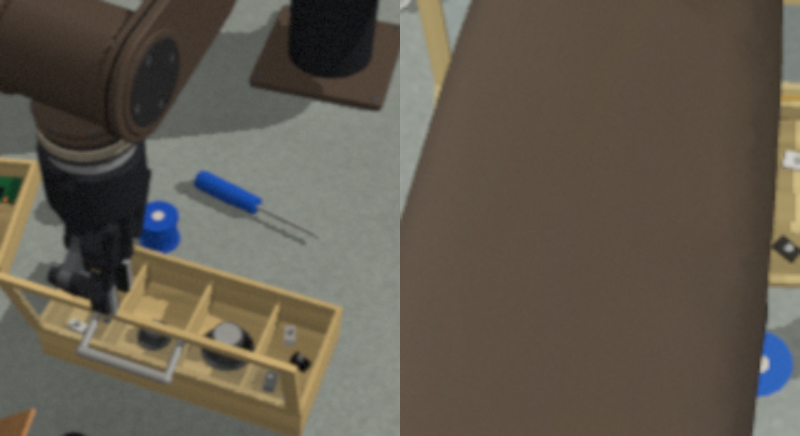

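The lid is resting open and the gripper is clear. Go above the large loudspeaker and measure it with the wrist camera.

>>> carry_out --pt "0 0 0 -0.013 0 -0.051 0.2" --pt "0 0 0 -0.013 0 -0.051 0.2" --pt "0 0 0 -0.014 0 -0.051 0.2" --pt "0 0 0 0 0 0 0.2" --pt "0 0 0 0 0 0 0.2"

```text
time: 25.22
eef_pos: [0.5385, 0.0107, 0.2396]
tcp_rot: [-0.483, 0.517, -0.517, 0.482]
contact_force: [-0.0, 0.8, 0.2]
opening: 0.4
```

```bash
python3 - <<'E'
from h import *
s=get_state(); m=camera_model("wrist"); im=read_camera("wrist"); print(s["time"],s["eef_pos"],s["opening"])
c=proj("wrist",[.5402,.011,.033],m); print("pred",c)
g=cv2.cvtColor(im,cv2.COLOR_BGR2GRAY); x0,y0=int(c[0])-50,int(c[1])-50
hsv=cv2.cvtColor(im,cv2.COLOR_BGR2HSV)
roi=np.zeros(g.shape,bool); roi[y0:y0+100,x0:x0+100]=1
for st,cc in blobs(roi&(hsv[...,1]<45)&(g>95),200): print("magnet?",st,cc,ray("wrist",cc,.033,m))
for st,cc in blobs(roi&(hsv[...,1]<60)&(g<95),200): print("dark?",st,cc)
for st,cc in blobs(roi&(hsv[...,1]<60),600): print("all",st,cc,ray("wrist",cc,.012,m))
cv2.imwrite("pics/w9.png",cv2.resize(im[y0:y0+100,x0:x0+100],(400,400)))
E
```

```text
25.225 [0.5385 0.0107 0.2396] 0.40006303907548624
pred [315.3461 203.0144]
magnet? [300 188  31  30 729] [314.8 202.5] [0.5397 0.0116 0.033 ]
dark? [288 177  46  48 620] [307.7 201.6]
all [ 288  177   46   48 1350] [311.5 202.1] [0.536  0.0079 0.012 ]
```

View pics/w9.png

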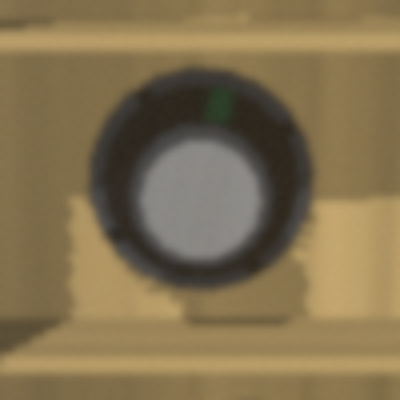

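The magnet is at (0.5397, 0.0116), within 1 mm of the estimate. Open to 55 mm, descend so the tips end beside the magnet (reported z about 0.003), and grip.

>>> carry_out --pt "0 0 0 -0.001 0 0.001 -0.3" --pt "0 0 0 0 0.06 0 -0.3" --pt "0 0 0 0 0.06 0 -0.3" --pt "0 0 0 0 0.05 0 -0.3" --pt "0 0 0 0 0.04 0 -0.3" --pt "0 0 0 0 0.015 0 -0.3" --pt "0 0 0 0 0.006 0 -0.3" --pt "0 0 0 0 0 0 -0.3" --pt "0 0 0 0 0 0 -0.3"

```text
time: 26.4
eef_pos: [0.541, 0.0115, 0.0111]
tcp_rot: [0.482, -0.516, 0.518, -0.483]
contact_force: [-1.0, -0.5, -0.2]
opening: 0.648
```

>>> carry_out --pt "0 0 0 0 0.008 0 -0.3" --pt "0 0 0 0 0 0 -0.3" --pt "0 0 0 0 0 0 1" --pt "0 0 0 0 0 0 1" --pt "0 0 0 0 0 0 1" --pt "0 0 0 0 0 0 1" --pt "0 0 0 0 0 0 1"

```text
time: 27.28
eef_pos: [0.5397, 0.0117, 0.0016]
tcp_rot: [0.482, -0.517, 0.517, -0.483]
contact_force: [0.1, 0.2, 0.7]
opening: 0.407
```

Opening 0.407 is 35 mm, so it has the magnet. Lift out and carry to the case.

>>> carry_out --pt "0 0 0 0 -0.02 0 1" --pt "0 0 0 0 -0.04 0 1" --pt "0 0 0 0 -0.05 0 1" --pt "0 0 0 0 -0.05 0 1" --pt "0 0 0 0 0 0 1" --pt "0 0 0 0.03 0 -0.003 1" --pt "0 0 0 0.05 0 -0.004 1" --pt "0 0 0 0.05 0 -0.004 1" --pt "0 0 0 0.05 0 -0.004 1" --pt "0 0 0 0.05 0 -0.004 1" --squeeze 40

```text
time: 28.52
eef_pos: [0.503, -0.2172, 0.159]
tcp_rot: [-0.483, 0.518, -0.516, 0.482]
contact_force: [0.3, 0.6, -0.7]
opening: 0.402
```

>>> carry_out --pt "0 0 0 0.04 0 -0.003 1" --pt "0 0 0 0.02 0 -0.003 1" --pt "0 0 0 0 0 0 1" --pt "0 0 0 0 0 0 1"

```text
time: 29.02
eef_pos: [0.4944, -0.2744, 0.1606]
tcp_rot: [-0.483, 0.517, -0.516, 0.483]
contact_force: [0.1, 0.5, -1.4]
opening: 0.4
```

```bash
python3 - <<'E'
from h import *
s=get_state(); m=camera_model("wrist"); im=read_camera("wrist"); t=read_camera("top"); print(s["time"],s["eef_pos"],s["opening"],s["contact_force"])
print("go",go([.487,-.335,.16]),"hole px",proj("wrist",[.487,-.335,.006],m))
cv2.imwrite("pics/w10.png",np.hstack([im[60:480,120:520],cv2.resize(t[140:290,420:560],(392,420))]))
E
```

```text
29.025 [ 0.4944 -0.2744  0.1606] 0.40019144925847394 [ 0.1281  0.4721 -1.3531]
go [ 0.061   0.0011 -0.0036] hole px [309.9962 280.9422]
```

View pics/w10.png

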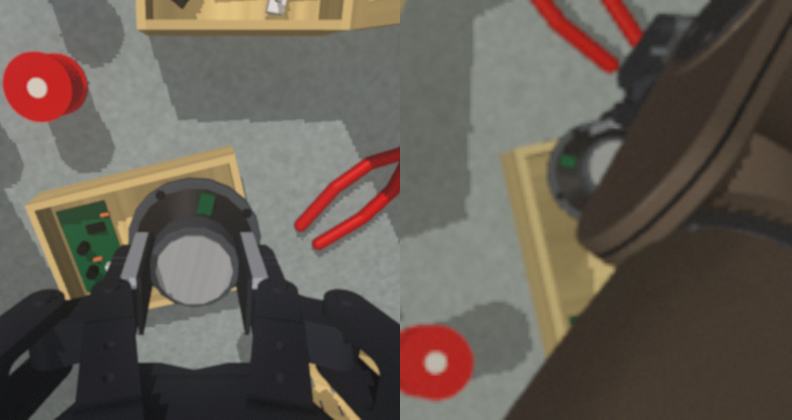

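The speaker is held level at the case, and the tool is 61 mm short of the hole. I'll cross-check the hole's position with the earlier wrist picture w1, where the hole is at about (300,391).

```bash
python3 - <<'E'
from h import *
s=get_state(); m=camera_model("wrist"); m["pose"]=m["pose"].copy()
m["pose"][:3,3]+=np.array([.5203,-.1096,.216])-s["eef_pos"]
im=cv2.imread("pics/w1.png"); hsv=cv2.cvtColor(im,cv2.COLOR_BGR2HSV)
k=np.zeros(im.shape[:2],bool); k[370:412,275:325]=1
for st,c in blobs(k&(hsv[...,1]<60),100): print(st,c,ray("wrist",c,.003,m),ray("wrist",(st[0]+(st[2]-1)/2,st[1]+(st[3]-1)/2),.003,m))
print("reel check",ray("wrist",(319,260),.103,m))
E
```

```text
[284 378  32  25 625] [299.4 390.1] [ 0.4881 -0.3365  0.003 ] [ 0.4882 -0.3364  0.003 ]
reel check [ 0.523  -0.1351  0.103 ]
```

Both views agree: the hole is at about (0.488, -0.336). Move over it and lower.

>>> carry_out --pt "0 0 0 0.03 0 -0.001 1" --pt "0 0 0 0.032 0 -0.001 1" --pt "0 0 0 0 0.04 0 1" --pt "0 0 0 0 0.04 0 1" --pt "0 0 0 0 0.03 0 1" --pt "0 0 0 0 0.02 0 1" --pt "0 0 0 0 0 0 1" --pt "0 0 0 0 0 0 1"

```text
time: 30.12
eef_pos: [0.4893, -0.3381, 0.0328]
tcp_rot: [0.483, -0.516, 0.518, -0.483]
contact_force: [0.2, -0.2, -0.5]
opening: 0.402
```

```bash
python3 - <<'E'
from h import *
s=get_state(); print(s["time"],s["eef_pos"],s["opening"],s["contact_force"],go([.488,-.336,.0026]))
E
```

```text
30.125 [ 0.4893 -0.3381  0.0328] 0.40174648993432727 [ 0.1687 -0.2229 -0.5238] [-0.0021  0.0302 -0.0015]
```

>>> carry_out --pt "0 0 0 -0.002 0.015 -0.001 1" --pt "0 0 0 0 0.009 0 1" --pt "0 0 0 0 0.003 0 1" --pt "0 0 0 0 0 0 1" --pt "0 0 0 0 0 0 1"

```text
time: 30.75
eef_pos: [0.4876, -0.3358, 0.0046]
tcp_rot: [0.482, -0.517, 0.517, -0.482]
contact_force: [0.1, 0.6, -1.6]
opening: 0.399
```

>>> carry_out --pt "0 0 0 0 0.003 0 1" --pt "0 0 0 0 0 0 1" --pt "0 0 0 0 0 0 1"

```text
time: 31.12
eef_pos: [0.4879, -0.3361, 0.0026]
tcp_rot: [0.483, -0.516, 0.517, -0.482]
contact_force: [-1.4, 1.4, 4.9]
opening: 0.399
```

Contact at 4.9 N. Release, lift, and check the placement.

>>> carry_out --pt "0 0 0 0 0 0 0.1" --pt "0 0 0 0 0 0 -0.1" --pt "0 0 0 0 0 0 -0.1" --pt "0 0 0 0 -0.03 0 -0.1" --pt "0 0 0 0 -0.05 0 -0.1" --pt "0 0 0 0 -0.06 0 0.55" --pt "0 0 0 0 -0.06 0 0.55" --pt "0 0 0 0 -0.06 0 0.55" --pt "0 0 0 -0.044 0 0.026 0.55" --pt "0 0 0 -0.044 0 0.026 0.55"

```text
time: 32.38
eef_pos: [0.5461, -0.2511, 0.2627]
tcp_rot: [0.482, -0.516, 0.518, -0.482]
contact_force: [0.6, -0.5, -1.1]
opening: 0.224
```

>>> carry_out --pt "0 0 0 -0.044 0 0.026 0.55" --pt "0 0 0 -0.044 0 0.026 0.55" --pt "0 0 0 -0.044 0 0.026 0.55" --pt "0 0 0 -0.044 0 0.026 0.55" --pt "0 0 0 -0.044 0 0.026 0.55" --pt "0 0 0 0 0 0 0.55" --pt "0 0 0 0 0 0 0.55"

```text
time: 33.25
eef_pos: [0.6898, -0.041, 0.2607]
tcp_rot: [-0.483, 0.517, -0.517, 0.482]
contact_force: [0.3, 0.2, 0.5]
opening: 0.223
```

```bash
python3 - <<'E'
from h import *
s=get_state(); print(s["time"],s["eef_pos"],s["opening"],go([.6902,-.04,.2457]))
t=read_camera("top"); w=read_camera("wrist"); m=camera_model("wrist")
hsv=cv2.cvtColor(t,cv2.COLOR_BGR2HSV)
cv2.imwrite("pics/c11.png",np.hstack([cv2.resize(t[175:275,445:545],(390,390)),cv2.resize(w,(400,390))]))
print("pred top magnet px",proj("top",[.488,-.336,.034]))
k=np.zeros(t.shape[:2],bool); k[195:235,472:515]=1
for st,c in blobs(k&(hsv[...,1]<50)&(hsv[...,2]>90),60): print(st,c,ray("top",c,.034))
print("bar pred wrist",[proj("wrist",[.6907+.069*d,-.04+d,.165],m) for d in (-.042,0,.042)])
E
```

```text
33.25 [ 0.6898 -0.041   0.2607] 0.22288696883512168 [-0.001   0.015   0.0003]
pred top magnet px [498.1281 212.1937]
[489 204  18  18 250] [497.5 212.3] [ 0.4878 -0.3348  0.034 ]
bar pred wrist [array([314.6722, 286.2951]), array([314.6755, 232.2509]), array([314.6791, 172.8452])]
```

View pics/c11.png

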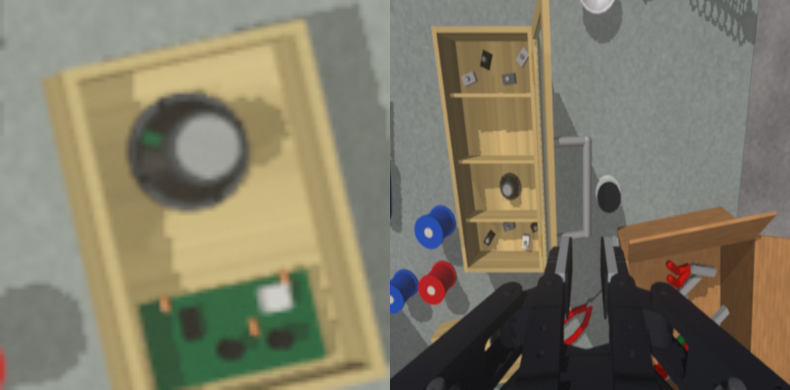

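The speaker lies magnet up over the hole at (0.4878, -0.3348), 1–2 mm from the hole estimate. In the wrist view the bar is at col 315, rows 169–289, as predicted. Descend and grip it.

>>> carry_out --pt "0 0 0 0 0.04 0 0.55" --pt "0 0 0 0 0.04 0 0.55" --pt "0 0 0 0 0.03 0 0.55" --pt "0 0 0 0 0.014 0 0.55" --pt "0 0 0 0 0 0 0.55" --pt "0 0 0 0 0 0 1" --pt "0 0 0 0 0 0 1" --pt "0 0 0 0 0 0 1" --pt "0 0 0 0 0 0 1" --squeeze 30

```text
time: 34.48
eef_pos: [0.6904, -0.0414, 0.1388]
tcp_rot: [0.483, -0.516, 0.517, -0.482]
contact_force: [-4.6, -2.6, 3.4]
opening: 0.101
```

```bash
python3 - <<'E'
import numpy as np
from h import *
s=get_state();print(s["eef_pos"],s["contact_force"],s["opening"],s["time"])
th=np.r_[1.85,1.83,1.78,np.arange(1.68,.07,-.1),.04,0]
p=np.c_[.127*np.sin(th)+.044*np.cos(th)-.044, -.127*np.cos(th)+.044*np.sin(th)+.127]
for t,d in zip(th[1:],np.diff(np.round(p,4),axis=0)): print(round(t,2),[0,0,0,0,float(round(-d[0],4)),float(round(d[1],4)),1])
E
```

```text
[ 0.6904 -0.0414  0.1388] [-4.5552 -2.5709  3.4264] 0.10088432348238455 34.475
1.83 [0, 0, 0, 0, -0.0015, -0.0022, 1]
1.78 [0, 0, 0, 0, -0.0036, -0.0057, 1]
1.68 [0, 0, 0, 0, -0.0063, -0.0118, 1]
1.58 [0, 0, 0, 0, -0.0052, -0.0124, 1]
1.48 [0, 0, 0, 0, -0.0039, -0.0129, 1]
1.38 [0, 0, 0, 0, -0.0025, -0.0132, 1]
1.28 [0, 0, 0, 0, -0.0013, -0.0134, 1]
1.18 [0, 0, 0, 0, 0.0001, -0.0134, 1]
1.08 [0, 0, 0, 0, 0.0015, -0.0134, 1]
0.98 [0, 0, 0, 0, 0.0027, -0.0131, 1]
0.88 [0, 0, 0, 0, 0.0041, -0.0128, 1]
0.78 [0, 0, 0, 0, 0.0053, -0.0123, 1]
0.68 [0, 0, 0, 0, 0.0065, -0.0118, 1]
0.58 [0, 0, 0, 0, 0.0077, -0.011, 1]
0.48 [0, 0, 0, 0, 0.0087, -0.0102, 1]
0.38 [0, 0, 0, 0, 0.0097, -0.0093, 1]
0.28 [0, 0, 0, 0, 0.0106, -0.0083, 1]
0.18 [0, 0, 0, 0, 0.0114, -0.0072, 1]
0.08 [0, 0, 0, 0, 0.012, -0.006, 1]
0.04 [0, 0, 0, 0, 0.005, -0.002, 1]
0.0 [0, 0, 0, 0, 0.005, -0.0019, 1]
```

>>> carry_out --pt "0 0 0 0 -0.0015 -0.0022 1" --pt "0 0 0 0 -0.0036 -0.0057 1" --pt "0 0 0 0 -0.0063 -0.0118 1" --pt "0 0 0 0 -0.0052 -0.0124 1" --pt "0 0 0 0 -0.0039 -0.0129 1" --pt "0 0 0 0 -0.0025 -0.0132 1" --pt "0 0 0 0 -0.0013 -0.0134 1" --pt "0 0 0 0 0 -0.0134 1" --pt "0 0 0 0 0.0015 -0.0134 1" --pt "0 0 0 0 0 0 1"

```text
time: 35.72
eef_pos: [0.5901, -0.0343, 0.1605]
tcp_rot: [-0.484, 0.517, -0.516, 0.482]
contact_force: [-1.3, -4.6, 5.4]
opening: 0.096
```

>>> carry_out --pt "0 0 0 0 0.0027 -0.0131 1" --pt "0 0 0 0 0.0041 -0.0128 1" --pt "0 0 0 0 0.0053 -0.0123 1" --pt "0 0 0 0 0.0065 -0.0118 1" --pt "0 0 0 0 0.0077 -0.011 1" --pt "0 0 0 0 0.0087 -0.0102 1" --pt "0 0 0 0 0.0097 -0.0093 1" --pt "0 0 0 0 0.0106 -0.0083 1" --pt "0 0 0 0 0 0 1"

```text
time: 36.85
eef_pos: [0.502, -0.0274, 0.1032]
tcp_rot: [-0.483, 0.518, -0.516, 0.482]
contact_force: [0.6, -3.7, -0.4]
opening: 0.1
```

>>> carry_out --pt "0 0 0 0 0.0114 -0.0072 1" --pt "0 0 0 0 0.012 -0.006 1" --pt "0 0 0 0 0.004 -0.0016 1" --pt "0 0 0 0 0 0 1" --pt "0 0 0 0 0 0 1"

```text
time: 37.48
eef_pos: [0.4885, -0.0264, 0.0774]
tcp_rot: [-0.482, 0.517, -0.517, 0.482]
contact_force: [0.0, 1.3, -0.4]
opening: 0.103
```

>>> carry_out --pt "0 0 0 0 0.003 -0.001 1" --pt "0 0 0 0 0 0 1" --pt "0 0 0 0 0 0 1"

```text
time: 37.85
eef_pos: [0.4874, -0.0264, 0.0743]
tcp_rot: [-0.482, 0.517, -0.517, 0.482]
contact_force: [-1.2, 2.8, -0.0]
opening: 0.106
```

>>> carry_out --pt "0 0 0 0 0.002 -0.0005 1" --pt "0 0 0 0 0 0 1" --pt "0 0 0 0 0 0 1"

```text
time: 38.22
eef_pos: [0.4866, -0.0264, 0.0721]
tcp_rot: [-0.483, 0.518, -0.516, 0.482]
contact_force: [-1.4, 4.7, -0.2]
opening: 0.097
```

>>> carry_out --pt "0 0 0 0 0.002 0 1" --pt "0 0 0 0 0 0 1" --pt "0 0 0 0 0 0 1"

```text
time: 38.6
eef_pos: [0.4866, -0.0264, 0.0719]
tcp_rot: [-0.483, 0.518, -0.516, 0.482]
contact_force: [-7.2, 5.5, 10.7]
opening: 0.102
```

The lid is shut (firm contact at 10.7 N). Release, lift, and go above the reel on the mat.

>>> carry_out --pt "0 0 0 0 0 0 0.2" --pt "0 0 0 0 0 0 0.2" --pt "0 0 0 0 -0.04 0 0.2" --pt "0 0 0 0 -0.05 0 0" --pt "0 0 0 0 -0.03 0 -1" --pt "0 0 0 -0.05 0 0.0067 -1" --pt "0 0 0 -0.054 0 0.0067 -1" --pt "0 0 0 -0.054 0 0.0067 -1" --pt "0 0 0 -0.054 0 0.0067 -1" --pt "0 0 0 -0.054 0 0.0067 -1"

```text
time: 39.85
eef_pos: [0.5396, 0.2376, 0.1903]
tcp_rot: [0.482, -0.516, 0.518, -0.483]
contact_force: [1.0, 0.1, -0.3]
opening: 0.999
```

>>> carry_out --pt "0 0 0 -0.054 0 0.0067 -1" --pt "0 0 0 -0.054 0 0.0067 -1" --pt "0 0 0 0 0 0 -1" --pt "0 0 0 0 0 0 -1"

```text
time: 40.35
eef_pos: [0.5598, 0.3426, 0.1897]
tcp_rot: [0.483, -0.517, 0.517, -0.482]
contact_force: [0.1, 0.4, 0.1]
opening: 0.998
```

```bash
python3 - <<'E'
from h import *
s=get_state(); print(s["time"],s["eef_pos"],s["opening"],go([.5594,.3434,-.0059]))
t=read_camera("top"); cv2.imwrite("pics/top12.png",t); c=lambda x,y:(240+x/4-.375,135+y/4-.375)
g0=cv2.cvtColor(cv2.imread("pics/top0.png"),cv2.COLOR_BGR2GRAY)[140:235,300:380];g=cv2.cvtColor(t,cv2.COLOR_BGR2GRAY)[140:235,300:380]
print("lid region diff",[np.abs(g[r:r+12].astype(int)-g0[r:r+12]).mean().round(1) for r in range(0,95,12)])
E
```

```text
40.35 [0.5598 0.3426 0.1897] 0.998416355550706 [-0.0011  0.1956 -0.0004]
lid region diff [np.float64(5.3), np.float64(2.2), np.float64(1.1), np.float64(11.0), np.float64(13.5), np.float64(8.9), np.float64(13.1), np.float64(28.4)]
```

>>> carry_out --pt "0 0 0 -0.001 0.05 0 -1" --pt "0 0 0 0 0.05 0 -1" --pt "0 0 0 0 0.05 0 -1" --pt "0 0 0 0 0.03 0 -1" --pt "0 0 0 0 0.014 0 -1" --pt "0 0 0 0 0 0 -1" --pt "0 0 0 0 0 0 -1" --squeeze 30

```text
time: 41.28
eef_pos: [0.5614, 0.3444, -0.0014]
tcp_rot: [0.481, -0.517, 0.518, -0.484]
contact_force: [0.0, 0.8, 0.7]
opening: 0.998
```

>>> carry_out --pt "0 0 0 0 0 0 1" --pt "0 0 0 0 0 0 1" --pt "0 0 0 0 0 0 1" --pt "0 0 0 0 0 0 1" --pt "0 0 0 0 0 0 1"

```text
time: 41.9
eef_pos: [0.5605, 0.3445, -0.0023]
tcp_rot: [0.482, -0.517, 0.517, -0.483]
contact_force: [-1.1, -0.6, 6.2]
opening: 0.573
```

Reel gripped (49 mm). Lift and carry it back above the lid.

>>> carry_out --pt "0 0 0 0 -0.03 0 1" --pt "0 0 0 0 -0.05 0 1" --pt "0 0 0 0 -0.05 0 1" --pt "0 0 0 0 -0.04 0 1" --pt "0 0 0 0 0 0 1" --pt "0 0 0 0.03 0 0 1" --pt "0 0 0 0.05 0 -0.001 1" --pt "0 0 0 0.05 0 -0.001 1" --pt "0 0 0 0.05 0 -0.001 1" --pt "0 0 0 0.05 0 -0.001 1" --squeeze 40

```text
time: 43.15
eef_pos: [0.5378, 0.1134, 0.1631]
tcp_rot: [-0.484, 0.518, -0.516, 0.481]
contact_force: [0.9, 0.5, -1.7]
opening: 0.576
```

>>> carry_out --pt "0 0 0 0.05 0 0 1" --pt "0 0 0 0.05 0 0 1" --pt "0 0 0 0.05 0 -0.001 1" --pt "0 0 0 0.05 0 0 1" --pt "0 0 0 0.03 0 0 1" --pt "0 0 0 0.017 0 0 1" --pt "0 0 0 0 0 0 1" --pt "0 0 0 0 0 0 1"

```text
time: 44.15
eef_pos: [0.5217, -0.1302, 0.1657]
tcp_rot: [-0.483, 0.517, -0.516, 0.483]
contact_force: [-0.7, 0.1, -1.4]
opening: 0.576
```

```bash
python3 - <<'E'
from h import *
s=get_state(); print(s["time"],s["eef_pos"],s["opening"],go([.5225,-.131,.0546]))
a=read_camera("scene"); b=read_camera("wrist")
cv2.imwrite("pics/c13.png",np.hstack([cv2.resize(a[140:380,180:420],(400,400)),cv2.resize(b[180:480,200:440],(320,400))]))
E
```

```text
44.15 [ 0.5217 -0.1302  0.1657] 0.5760810935058615 [0.0008 0.111  0.001 ]
```

View pics/c13.png

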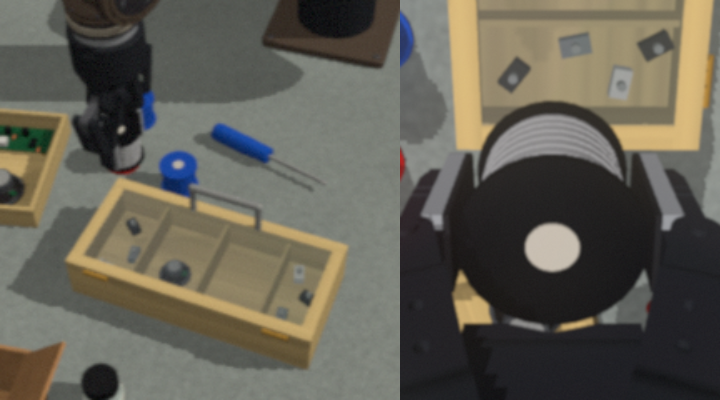

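The lid is shut, the reel is upright in the grip, and the small speaker is still inside. Lower the reel.

>>> carry_out --pt "0 0 0 0.0008 0.04 0.001 1" --pt "0 0 0 0 0.04 0 1" --pt "0 0 0 0 0.02 0 1" --pt "0 0 0 0 0.006 0 1" --pt "0 0 0 0 0 0 1" --pt "0 0 0 0 0 0 1"

```text
time: 45.0
eef_pos: [0.524, -0.1325, 0.0619]
tcp_rot: [0.482, -0.516, 0.518, -0.483]
contact_force: [-0.0, -0.2, -1.1]
opening: 0.574
```

>>> carry_out --pt "0 0 0 0 0.004 0 1" --pt "0 0 0 0 0 0 1" --pt "0 0 0 0 0 0 1"

```text
time: 45.38
eef_pos: [0.5229, -0.1323, 0.0565]
tcp_rot: [0.482, -0.517, 0.517, -0.482]
contact_force: [-0.2, 1.8, -1.3]
opening: 0.571
```

>>> carry_out --pt "0 0 0 -0.001 0.003 0 1" --pt "0 0 0 0 0 0 1" --pt "0 0 0 0 0 0 1"

```text
time: 45.75
eef_pos: [0.5234, -0.1319, 0.0547]
tcp_rot: [0.483, -0.516, 0.517, -0.482]
contact_force: [-4.0, 0.1, 5.5]
opening: 0.575
```

>>> carry_out --pt "0 0 0 0 0 0 0.3" --pt "0 0 0 0 0 0 -1" --pt "0 0 0 0 0 0 -1" --pt "0 0 0 0 0 0 -1" --pt "0 0 0 0 -0.04 0 -1" --pt "0 0 0 0 -0.06 0 -1" --pt "0 0 0 0 -0.04 0 -1" --pt "0 0 0 -0.052 0 -0.013 -1" --pt "0 0 0 -0.052 0 -0.013 -1" --pt "0 0 0 -0.052 0 -0.013 -1"

```text
time: 47.0
eef_pos: [0.4943, 0.0284, 0.1935]
tcp_rot: [0.482, -0.517, 0.517, -0.482]
contact_force: [0.7, 0.1, -0.1]
opening: 1.004
```

>>> carry_out --pt "0 0 0 -0.052 0 -0.013 -1" --pt "0 0 0 -0.052 0 -0.013 -1" --pt "0 0 0 -0.052 0 -0.013 -1" --pt "0 0 0 -0.052 0 -0.013 -1" --pt "0 0 0 -0.052 0 -0.013 -1" --pt "0 0 0 -0.052 0 -0.013 -1" --pt "0 0 0 0 0 0 -1" --pt "0 0 0 0 0 0 -1"

```text
time: 48.0
eef_pos: [0.4382, 0.3435, 0.193]
tcp_rot: [0.483, -0.517, 0.517, -0.482]
contact_force: [-0.1, 0.1, 0.3]
opening: 1.006
```

```bash
python3 - <<'E'
from h import *
s=get_state(); print(s["time"],s["eef_pos"],s["opening"],go([.4391,.3428,-.0035]))
m=camera_model("wrist"); im=read_camera("wrist"); t=read_camera("top")
h,sa,v=cv2.split(cv2.cvtColor(im,cv2.COLOR_BGR2HSV)); k=(h>15)&(h<32)&(sa>150); k[:, :200]=0;k[:,440:]=0
for st,c in blobs(k,300): print("gold",st,c,ray("wrist",c,.041,m))
v=cv2.cvtColor(t,cv2.COLOR_BGR2HSV)[...,2]; k=np.zeros(v.shape,bool); k[170:215,370:420]=1
for st,c in blobs(k&(v<50),60): print("reel",st,c,ray("top",c,.103),"start blob [381 179 29 29 517] c 395.7 192.2")
E
```

```text
48.0 [0.4382 0.3435 0.193 ] 1.0063164045500141 [0.0005 0.1965 0.001 ]
gold [ 285  189   61   59 2760] [315.1 217.6] [0.4395 0.3423 0.041 ]
reel [380 178  30  31 563] [395.3 192.2] [ 0.5221 -0.1329  0.103 ] start blob [381 179 29 29 517] c 395.7 192.2
```

The reel is back within 1 mm of its start (395.3 px against 395.7). Now pick up the cleaner.

>>> carry_out --pt "0 0 0 0.0005 0.05 0.001 -1" --pt "0 0 0 0 0.05 0 -1" --pt "0 0 0 0 0.05 0 -1" --pt "0 0 0 0 0.03 0 -1" --pt "0 0 0 0 0.014 0 -1" --pt "0 0 0 0 0 0 -1" --pt "0 0 0 0 0 0 -1" --squeeze 30

```text
time: 48.98
eef_pos: [0.441, 0.3435, 0.0012]
tcp_rot: [0.481, -0.517, 0.517, -0.483]
contact_force: [-0.0, 1.3, -0.4]
opening: 0.997
```

>>> carry_out --pt "0 0 0 0 0 0 1" --pt "0 0 0 0 0 0 1" --pt "0 0 0 0 0 0 1" --pt "0 0 0 0 0 0 1" --pt "0 0 0 0 0 0 1"

```text
time: 49.6
eef_pos: [0.4402, 0.3437, 0.001]
tcp_rot: [0.482, -0.517, 0.517, -0.483]
contact_force: [-1.1, -1.4, 5.3]
opening: 0.669
```

>>> carry_out --pt "0 0 0 0 -0.03 0 1" --pt "0 0 0 0 -0.05 0 1" --pt "0 0 0 0 -0.05 0 1" --pt "0 0 0 0 -0.04 0 1" --pt "0 0 0 0 0 0 1" --pt "0 0 0 0.027 0 0.0135 1" --pt "0 0 0 0.046 0 0.023 1" --pt "0 0 0 0.046 0 0.023 1" --pt "0 0 0 0.046 0 0.023 1" --pt "0 0 0 0.046 0 0.023 1" --squeeze 40

```text
time: 50.85
eef_pos: [0.5291, 0.1238, 0.1667]
tcp_rot: [-0.484, 0.518, -0.516, 0.481]
contact_force: [1.0, 1.3, -1.4]
opening: 0.67
```

>>> carry_out --pt "0 0 0 0.03 0 0.015 1" --pt "0 0 0 0.014 0 0.006 1" --pt "0 0 0 0 0 0 1" --pt "0 0 0 0 0.03 0 1" --pt "0 0 0 0 0.03 0 1" --pt "0 0 0 0 0.025 0 1" --pt "0 0 0 0 0.01 0 1" --pt "0 0 0 0 0 0 1" --pt "0 0 0 0 0 0 1"

```text
time: 51.98
eef_pos: [0.549, 0.0804, 0.0757]
tcp_rot: [0.482, -0.516, 0.517, -0.483]
contact_force: [-0.3, 0.1, -1.6]
opening: 0.669
```

```bash
python3 - <<'E'
from h import *
s=get_state(); print(s["time"],s["eef_pos"],s["opening"],go([.5485,.0803,.058]))
E
```

```text
51.975 [0.549  0.0804 0.0757] 0.6688757010089459 [ 0.0001  0.0177 -0.0005]
```

>>> carry_out --pt "0 0 0 0 0.01 0 1" --pt "0 0 0 0 0.004 0 1" --pt "0 0 0 0 0 0 1" --pt "0 0 0 0 0 0 1"

```text
time: 52.48
eef_pos: [0.5482, 0.0799, 0.0605]
tcp_rot: [0.482, -0.517, 0.517, -0.482]
contact_force: [-1.0, -0.0, -2.2]
opening: 0.669
```

>>> carry_out --pt "0 0 0 0 0.004 0 1" --pt "0 0 0 0 0 0 1" --pt "0 0 0 0 0 0 1"

```text
time: 52.85
eef_pos: [0.5488, 0.0799, 0.0581]
tcp_rot: [0.482, -0.517, 0.517, -0.483]
contact_force: [-2.9, -0.3, 6.0]
opening: 0.67
```

Contact. Release, lift and move clear.

>>> carry_out --pt "0 0 0 0 0 0 0.2" --pt "0 0 0 0 0 0 -1" --pt "0 0 0 0 0 0 -1" --pt "0 0 0 0 0 0 -1" --pt "0 0 0 0 -0.04 0 -1" --pt "0 0 0 0 -0.06 0 -1" --pt "0 0 0 -0.05 -0.06 -0.01 -1" --pt "0 0 0 -0.06 0 -0.01 -1" --pt "0 0 0 -0.06 0 -0.01 -1" --pt "0 0 0 -0.06 0 -0.01 -1"

```text
time: 54.1
eef_pos: [0.5251, 0.3035, 0.2043]
tcp_rot: [0.482, -0.517, 0.517, -0.483]
contact_force: [0.7, -0.1, 0.3]
opening: 1.002
```

>>> carry_out --pt "0 0 0 -0.06 0 -0.01 -1" --pt "0 0 0 -0.06 0 -0.01 -1" --pt "0 0 0 0 0 0 -1" --pt "0 0 0 0 0 0 -1" --pt "0 0 0 0 0 0 -1"

```text
time: 54.72
eef_pos: [0.514, 0.4216, 0.2039]
tcp_rot: [0.482, -0.517, 0.517, -0.482]
contact_force: [0.9, 0.4, -0.1]
opening: 1.0
```

```bash
python3 - <<'E'
from h import *
s=get_state(); print(s["time"],s["eef_pos"])
t=read_camera("top"); a=read_camera("scene")
h,sa,v=cv2.split(cv2.cvtColor(t,cv2.COLOR_BGR2HSV)); roi=np.zeros(v.shape,bool); roi[140:235,245:425]=1
for st,c in blobs(roi&(h>15)&(h<32)&(sa>150),100): print("gold",c,ray("top",c,.099),"start [0.5479 0.0794]")
for st,c in blobs(roi&(v<50),100): print("black",st,c,ray("top",c,.103),"start reel [0.5221 -0.1336]")
k=np.zeros(v.shape,bool); k[195:235,472:515]=1
for st,c in blobs(k&(sa<50)&(v>90),60): print("magnet",c,ray("top",c,.034))
cv2.imwrite("pics/c14.png",np.hstack([cv2.resize(t[135:290,240:550],(450,400)),cv2.resize(a[180:380,140:400],(350,400))]))
E
```

```text
54.725 [0.514  0.4216 0.2039]
gold [272.7 180.6] [0.5491 0.0789 0.099 ] start [0.5479 0.0794]
black [260 177  30  22 101] [279.2 192.2] [0.528  0.0678 0.103 ] start reel [0.5221 -0.1336]
black [381 178  29  30 532] [395.9 191.6] [ 0.5231 -0.134   0.103 ] start reel [0.5221 -0.1336]
magnet [497.9 212.2] [ 0.488  -0.3356  0.034 ]
```

View pics/c14.png

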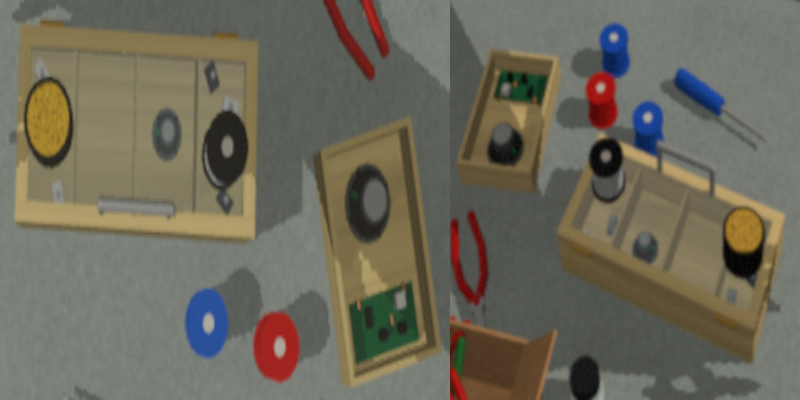

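The view shows the lid shut with the reel and cleaner upright on it, the speaker flat over the hole, the small speaker inside, and the arm clear. Handing in.

```bash
python3 -c "from plant import sign_off; print(sign_off())"
```

```text
the job is handed in; nothing more can be done
None
```

The job is done and handed in at about 55 s of the 147 s allowed; the simulator gives no verdict.

I moved the reel and the tip cleaner to the mat and swung the lid back onto its stop. The large loudspeaker went magnet up into the radio case. I then shut the lid and stood the reel and cleaner back on it.

**Last checks (top and scene cameras, ±2 mm calibration):**
- **Reel and tip cleaner:** both are upright and within about 1.5 mm of where they started.
- **Large loudspeaker:** it lies flat at (0.488, -0.336), about 1 mm from where I measured the centre of the sound hole.
- **Lid and small loudspeaker:** the lid looks shut, which I judged from the pictures and the contact force because its angle cannot be read. The small loudspeaker is still in the box, and the arm is clear of everything.

**What disagreed:** the true fingertips sit about 34 mm further back than the reported TCP and the tool description imply. Because of this, my first grasp closed on top of the reel, pressing with about 5 N. The reel did not move, and I corrected for the offset in every later move.

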